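# Find the hidden catch and let the red car roll home

## Robot

A 6-joint arm with a two-finger parallel gripper is mounted at the origin on the work surface. World frame = base frame: x ahead of the robot, y to its left, z up, the work surface at z = 0. Lengths are in m, angles in degrees, forces in N, time in s.
With the tool pointing down it reaches from about 0.3 to 0.75 m from the base axis. Payload 8.5 kg.
Tool frame: the origin (TCP) lies between the finger pads; the fingertips stand 17 mm ahead of it and the grasp point (between the pads) lies 2 mm behind it; z points along the fingers, y is the direction in which the jaws open and shut (so a half turn about z gives the same grasp; the last joint's range is limited). The gripper opens to 85 mm and grips with 20 to 120 N. Pads are 22 mm wide; open, the fingers measure 114 mm over their backs; the gripper's body (76 mm by 85 mm) begins 54 mm behind the grasp point. The pads swing forward as they close: fully open they stand 13 mm farther back than shut.
Start: joints at [-83.153, 21.807, 74.336, -0, 83.858, -12.336], TCP at [0.181, -0.519, 0.248] pointing down, gripper open.
Joint ranges: [-178.18, 178.18], [-50.72, 133.34], [12.68, 142.11], [-81.47, 261.47], [9.98, 163.14], [-165.26, 165.26]. Speed limits (degrees/s): [136.94, 136.94, 180, 180, 180, 180].

## Interface

Orientations are given as a 3x3 rotation matrix whose columns are the frame's x, y, z axes.
In Python, from rig import readout, eyes, env gives the robot as it stands.
- The arm moves only by the tool arm_command, never from a script. Its argument "rows" is text: rows parted by semicolons, each of 7 numbers parted by spaces: the closure, from 0 (fully open) to 1 (shut), then the shift along the tool's x, y, z in mm, then the turn, a rotation vector about the tool's x, y, z in degrees. In form: grip dx dy dz rx ry rz; .... A call has 1 to 5 rows; each row shifts and turns the commanded pose from where the row before left it, along the tool's axes as they then stand; what a row does not reach is not made up. A row lasts 1/12 s, in which the tool goes at most 41.7 mm and 7.16 degrees, less where a joint would pass 70% of its speed; a pose out of reach is approached as far as the arm can. A call with a gripper value outside its range is refused whole. The fingers move at their own pace and stop on an object; "squeeze" is the grip in N (left out, the last holds). Time passes only in rows, so rows that do not move let the fingers close. It gives the time, the measured TCP pose, the force and the opening at its end, in the units of the state.
- readout.observe(): the state, without advancing time (a new reading comes with each control period).
- eyes.get_image(name): name is "scene" or "top"; returns the picture (420x560x3 uint8, red, green, blue); there is no depth.
- eyes.camera_model(name): a dict with "mtx" (3x3 intrinsics, pixels), "view" (4x4, takes a point from world to camera coordinates). Camera axes: x right, y up, looking along -z (the intrinsics and any distortion apply to the point x, -y, -z); pixel columns grow to the right and rows downward; lengths in m; the calibration is good to about 2 mm. A picture is of the moment at which its call begins. camera_model takes no time and is no camera call.
- env.close_job(): hands the job in, once; it reports no verdict.
The state is a dict: "time_s": time; "q": joint angles; "qvel": joint speeds; "joint_efforts": joint torques, N m; "position": TCP position; "tool_rot": TCP orientation; "ft_force": force on the tool from outside, world axes, zero at the start; "wrist_torque": the same for the moment, N m; "grip_width": finger opening in m.
Only numpy, scipy, OpenCV 4.12 (cv2) and the standard library are available. Lean on these libraries where they do the work, as an engineer would, in place of code of your own. Each camera call takes 0.05 s, during which the arm holds its last target. There are 200 camera calls.

## Task

One of the five flush wooden tiles on the launcher's panel is a hidden catch: feel across the tiles with the fingertips to find the one that gives, press it fully in and keep it in until the red car has rolled clear of the yellow gate, then let go, so that the car ends standing in the clear tray at the foot of the ramp. Do not touch the red car or the gate, and leave the traffic cone and the two parked cars where they stand.

Things in the scene. Friction and masses are not known exactly. Their poses are not given: they have to be found in the camera images.
- launcher: Fixed birch plywood toy launcher: a low panel of five flush tiles and, parallel to it, a ramp with a tunnel. Origin on the table under the middle of the panel; z up, y along the panel, x from the panel towards the ramp. The panel is a block 64 mm (x) by 292 mm (y), its top 90 mm above the table
- place0 (a point): Centre of the top face of the first (+y end) tile of the panel, at launcher x = 0, y = +112 mm, z = 90 mm. All tiles look alike: light wood, 51 mm square, flush with the dark ribs, 4 to 8 mm wide, around them
- place1 (a point): Centre of the top face of the second tile of the panel, at launcher x = 0, y = +56 mm, z = 90 mm. All tiles look alike: light wood, 51 mm square, flush with the dark ribs, 4 to 8 mm wide, around them
- place2 (a point): Centre of the top face of the third (middle) tile of the panel, at launcher x = 0, y = +0 mm, z = 90 mm. All tiles look alike: light wood, 51 mm square, flush with the dark ribs, 4 to 8 mm wide, around them
- place3 (a point): Centre of the top face of the fourth tile of the panel, at launcher x = 0, y = -56 mm, z = 90 mm. All tiles look alike: light wood, 51 mm square, flush with the dark ribs, 4 to 8 mm wide, around them
- place4 (a point): Centre of the top face of the fifth (-y end) tile of the panel, at launcher x = 0, y = -112 mm, z = 90 mm. All tiles look alike: light wood, 51 mm square, flush with the dark ribs, 4 to 8 mm wide, around them
- catch (a joint): How far the hidden catch is pressed in: 0 m flush, 0.008 m fully in. It is one of the five tiles, under any one of the places; the other four are rigid. It sinks straight down on a spring, starts to give at about 2.5 N, is fully in against a hard stop at about 6 to 7 N and comes back when released. It draws the gate down three times as far as it sinks
- gate: Yellow paddle, 30 mm wide, 4 mm thick, 20 mm out of the ramp bed below the red car, at launcher x +115, y +75 mm; origin at bed height while up. With the catch fully in it is below the bed and the car rolls: about 0.3 s to be clear of it, under 2 s to stand in the tray. Let go too soon and it comes up under the car
- tunnel (a point): Top of the wooden tunnel arch over the ramp, launcher x +115, y -55, z +108 mm. Ramp: chute 56 mm wide with low side walls, centre line x +115 mm, bed falling at 15 degrees from 99 mm high at y +190 mm (back stop there 125 mm high) to 8 mm high at y -150 mm
- red_mid (a point): Centre of the red die-cast car, 72 mm long, 34 mm wide, 23 mm high, about 0.1 kg, on free wheels; this point is 12 mm above what it stands on. z is the car's up, -y its nose. It starts on the ramp at launcher y of about +118 mm, leaning on the gate or a few mm short of it
- tray_floor (a point): Middle of the floor (top face, 6 mm above the table) of the clear tray at the ramp's foot, at launcher x = +115 mm, y = -212.5 mm; inside 62 mm wide and 121 mm long, open towards the ramp, walls 30 mm high. The car belongs here, on its wheels
- black_mid (a point): Centre of the black parked car (72 x 34 x 23 mm), in a clear tray 60 x 105 x 24 mm on the table off the -y end of the panel; leave alone
- silver_mid (a point): Centre of the silver parked car (72 x 34 x 23 mm), in the upper of two stacked clear trays (60 x 105 mm, 50 mm high together), behind the ramp; leave alone
- cone: Orange silicone traffic cone, base 56 mm square, 76 mm high, loose on the table off the +y end of the panel; origin at the centre of its underside; leave alone
Mind the look-alikes: they are no part of the job. What is shaped like the part that bears red_mid but blue or green is not meant.

How it is judged:
By the outcome, as a careful person would: the job done as asked, in the order asked, and still so for the second after the job is handed in, with the robot touching nothing.
It also fails if it takes over 51 s, if anything falls off the work surface, if the arm or the gripper's body presses on something with over 40 N, if the wrist force passes 120 N, or if a joint passes its speed limit or range.

## Working session

There is one attempt and no reset: what is moved stays moved. The work goes in short steps, Python scripts to look and compute and a tool call to move; the robot and the scene stay as the last step left them, time stands still between calls to the robot, and variables do not carry over. Pictures are saved under pics/ and viewed, about 8 in all and at most 12, crops included, and the job is handed in when it is done.

Besides the shell and the picture viewer there is one more tool, called after "Request:" in YAML: its name, and indented under it one key for each argument. arm_command: Moves the arm, as the interface text tells. Its arguments: {"type":"object","properties":{"rows":{"type":"string"},"squeeze":{"type":"number"}},"required":["rows"]}

```bash
mkdir -p pics; python3 - <<'E'
from rig import readout, eyes, env
import cv2
s=readout.observe(); print({k:s[k] for k in('time_s','position','tool_rot','ft_force','grip_width')})
for n in('scene','top'):
    cv2.imwrite(f'pics/{n}0.png',eyes.get_image(n)[:,:,::-1]); m=eyes.camera_model(n); print(n,m)
E
```

```text
{'time_s': 0.0, 'position': array([ 0.1806729 , -0.51918759,  0.24768743]), 'tool_rot': array([[ 9.44481930e-01,  3.28563313e-01, -1.83130957e-04],
       [ 3.28563212e-01, -9.44480810e-01,  1.48863415e-03],
       [ 3.16146892e-04, -1.46615815e-03, -9.99998875e-01]]), 'ft_force': array([-0.0437593 ,  0.121033  ,  0.28289587]), 'grip_width': 0.08568298755425686}
scene {'mtx': array([[401.55952192,   0.        , 283.7257962 ],
       [  0.        , 401.55952192, 213.98634411],
       [  0.        ,   0.        ,   1.        ]]), 'view': array([[ 0.863079  ,  0.50484672, -0.01498114, -0.57956293],
       [-0.4006579 ,  0.70241649,  0.58828932,  0.17518091],
       [ 0.30751893, -0.50173784,  0.80851175, -1.17326474],
       [ 0.        ,  0.        ,  0.        ,  1.        ]])}
top {'mtx': array([[469.86049236,   0.        , 277.0712252 ],
       [  0.        , 469.86049236, 216.43169525],
       [  0.        ,   0.        ,   1.        ]]), 'view': array([[ 0.02777617, -0.99881562,  0.03994797,  0.00933269],
       [ 0.98846661,  0.03339611,  0.14771071, -0.6456864 ],
       [-0.14886987,  0.0353844 ,  0.98822351, -1.02674536],
       [ 0.        ,  0.        ,  0.        ,  1.        ]])}
```

View pics/scene0.png

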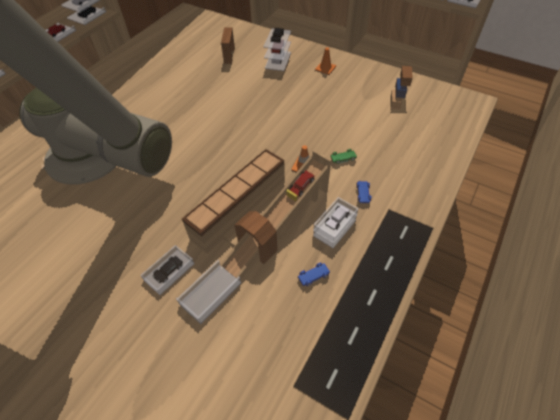

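View pics/top0.png

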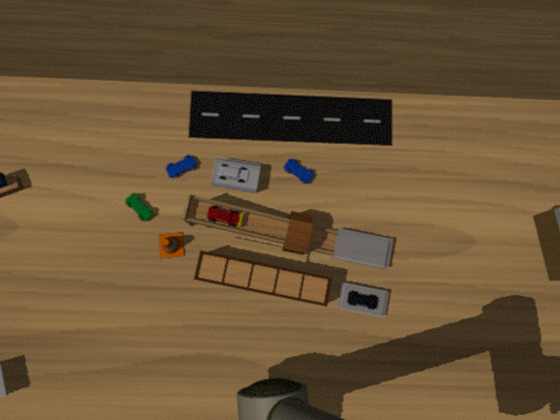

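The scene view shows the five-tile panel from (190,220) to (280,160), the red car at (301,183), and the tray at (210,293). The top view shows the panel from (198,267) to (330,290), the red car at (225,215) with the gate at (242,219), the cone at (171,244) and the black car at (363,299). The look-alikes are the blue cars at (181,166) and (299,171) and the green car at (140,207). The roadway and the ramp bed are also wooden or flat, but the only panel of five square tiles is the one at (265,278). I'll check it in a close crop.

```bash
cat > h.py <<'E'
import numpy as np
from rig import eyes
def ray(n,px,z):
    m=eyes.camera_model(n);V=m['view'];R=V[:3,:3];c=-R.T@V[:3,3]
    d=np.linalg.inv(m['mtx'])@[px[0],px[1],1]; d=R.T@(d*[1,-1,-1])
    return c+d*(z-c[2])/d[2]
def proj(n,P):
    m=eyes.camera_model(n);p=m['view'][:3,:3]@P+m['view'][:3,3];u=m['mtx']@(p*[1,-1,-1]);return u[:2]/u[2]
E
python3 - <<'E'
import cv2,numpy as np
from h import *
im=cv2.imread('pics/top0.png'); a=im[235:315,185:345]
b=cv2.resize(a,None,fx=4,fy=4,interpolation=cv2.INTER_CUBIC)
g=cv2.cvtColor(a,cv2.COLOR_BGR2GRAY)
hsv=cv2.cvtColor(im,cv2.COLOR_BGR2HSV)
# orange-ish light tiles: inside panel outline
m=((im[:,:,2]>135)&(im[:,:,1]>80)).astype(np.uint8)
n,l,st,c=cv2.connectedComponentsWithStats(m,connectivity=4)
for i in range(1,n):
    x,y=c[i]
    if 190<x<340 and 250<y<305 and 200<st[i,4]<1200: print(st[i],c[i],ray('top',c[i],.09))
s=cv2.imread('pics/scene0.png')[140:250,170:340]; s=cv2.resize(s,None,fx=4,fy=4,interpolation=cv2.INTER_CUBIC)[:, :640]
im2=cv2.convertScaleAbs(b,alpha=1.5)
cv2.imwrite('pics/crop.png',im2)
print(im[270,212],im[290,220],im[275,230])
E
```

```text
[228 242  78  19 239] [270.84937238 252.17154812] [0.55988526 0.04203161 0.09      ]
[199 256  26  25 469] [211.99147122 267.77185501] [0.52250252 0.16748667 0.09      ]
[225 261  26  25 468] [237.60683761 272.92307692] [0.51310532 0.11216325 0.09      ]
[250 266  26  26 464] [262.97413793 278.23275862] [0.50334465 0.05730091 0.09      ]
[276 272  25  25 449] [288.48329621 283.44320713] [0.4937945  0.00208492 0.09      ]
[302 277  25  25 446] [313.99775785 288.46636771] [ 0.48463322 -0.05319426  0.09      ]
[ 63 105 141] [ 56  94 120] [ 61  97 137]
```

View pics/crop.png

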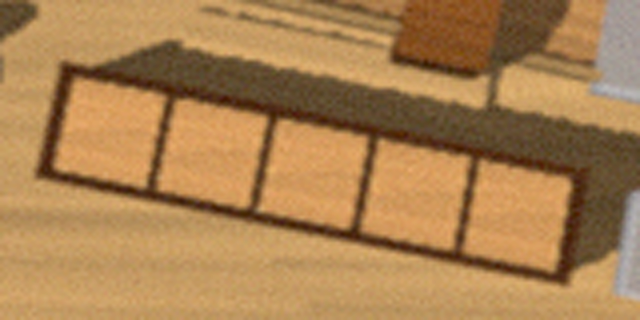

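Five tiles were found, 56 mm apart as specified, which fixes the launcher frame. place0 is at (.5225,.1675) and place4 at (.4846,-.0532). I'll shut the fingers and square the tool to the panel first.

Request:
arm_command:
  rows: "1 0 0 0 0 0 5.8;1 0 0 0 0 0 5.8;1 0 0 0 0 0 5.8;1 0 0 0 0 0 5.8;1 0 0 0 0 0 5.8"
  squeeze: 20

```text
time_s: 0.52
position: [0.1807, -0.5193, 0.2479]
tool_rot: [[0.984, -0.175, -0.0], [-0.175, -0.984, 0.001], [-0.0, -0.001, -1.0]]
ft_force: [0.1, 0.6, 0.2]
grip_width: 0.0253
```

```bash
cat > d.py <<'E'
import sys,numpy as np
from rig import readout
P=[(.5225,.1675),(.5131,.1122),(.5033,.0573),(.4938,.0021),(.4846,-.0532)]
s=readout.observe();t=np.array([*P[int(sys.argv[1])],float(sys.argv[2])])
print(s['time_s'],s['position'],s['ft_force'],s['grip_width'],'tool mm',np.round(s['tool_rot'].T@(t-s['position'])*1e3,1));print(s['tool_rot'].round(3))
E
python3 d.py 4 .13
```

```text
0.5167 [ 0.18068476 -0.51930485  0.24794948] [0.11598413 0.55854808 0.24079016] 0.025304618455370843 tool mm [ 217.5 -512.1  118.3]
[[ 0.984 -0.175 -0.   ]
 [-0.175 -0.984  0.001]
 [-0.    -0.001 -1.   ]]
```

Request:
arm_command:
  rows: "1 14 -34 0 0 0 0;1 14 -34 0 0 0 0;1 14 -34 0 0 0 0;1 14 -34 0 0 0 0;1 14 -34 0 0 0 0"

```text
time_s: 0.93
position: [0.2791, -0.3622, 0.2481]
tool_rot: [[0.985, -0.171, -0.0], [-0.171, -0.985, 0.001], [-0.0, -0.001, -1.0]]
ft_force: [0.4, -0.4, 0.0]
grip_width: 0.0002
```

Request:
arm_command:
  rows: "1 14 -34 0 0 0 0;1 14 -34 0 0 0 0;1 14 -34 0 0 0 0;1 14 -34 0 0 0 0;1 14 -34 0 0 0 0"

```text
time_s: 1.35
position: [0.3771, -0.2065, 0.2482]
tool_rot: [[0.985, -0.171, -0.0], [-0.171, -0.985, 0.0], [-0.0, -0.0, -1.0]]
ft_force: [0.7, -0.3, 0.4]
grip_width: -0.0003
```

Request:
arm_command:
  rows: "1 14 -34 0 0 0 0;1 14 -34 0 0 0 0;1 14 -34 0 0 0 0;1 14 -34 0 0 0 0;1 14 -34 0 0 0 0"

```text
time_s: 1.77
position: [0.4751, -0.0508, 0.2482]
tool_rot: [[0.985, -0.17, -0.0], [-0.17, -0.985, 0.0], [-0.0, -0.0, -1.0]]
ft_force: [0.9, -0.5, -1.0]
grip_width: -0.0
```

```bash
python3 d.py 4 .13
```

```text
1.7667 [ 0.47513661 -0.05080811  0.24819319] [ 0.86451105 -0.530531   -0.95900116] -4.609825159364153e-05 tool mm [  9.8   0.8 118.2]
[[ 0.985 -0.17  -0.   ]
 [-0.17  -0.985  0.   ]
 [-0.    -0.    -1.   ]]
```

Request:
arm_command:
  rows: "1 8 -2 35 0 0 0;1 0 0 40 0 0 0;1 0 0 35 0 0 0;1 0 0 0 0 0 0;1 0 0 0 0 0 0"

```text
time_s: 2.18
position: [0.4824, -0.052, 0.138]
tool_rot: [[0.985, -0.17, -0.003], [-0.17, -0.985, 0.001], [-0.003, -0.001, -1.0]]
ft_force: [-1.0, -0.8, 0.8]
grip_width: 0.0002
```

```bash
python3 d.py 4 .107
python3 - <<'E'
import cv2
from rig import eyes
a=eyes.get_image('scene')[100:320,130:350];cv2.imwrite('pics/s1.png',cv2.resize(a,(600,600),interpolation=cv2.INTER_CUBIC)[:,:,::-1])
E
```

```text
2.1833 [ 0.48243745 -0.05198296  0.13798592] [-0.95275437 -0.83434559  0.78947523] 0.00021119811633051104 tool mm [ 2.4  0.8 31. ]
[[ 0.985 -0.17  -0.003]
 [-0.17  -0.985  0.001]
 [-0.003 -0.001 -1.   ]]
```

View pics/s1.png

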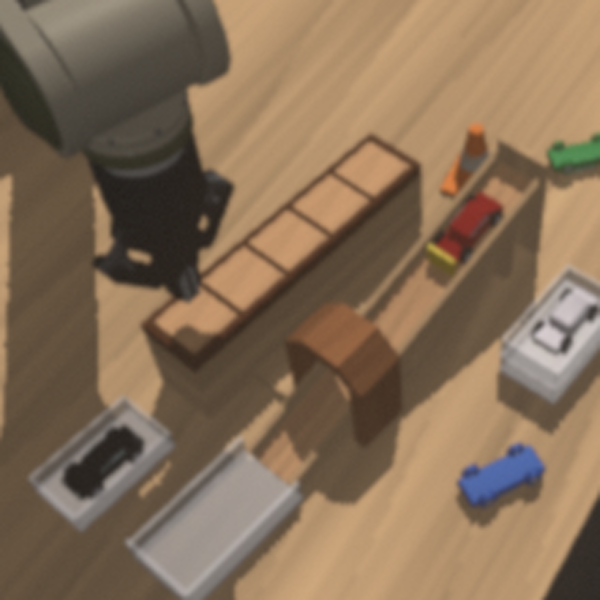

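The shut fingertips are over the -y tile at crop (185,290), the car rests behind the yellow gate at (440,257), and there is room all round. Next I descend to a few mm above the tile.

Request:
arm_command:
  rows: "1 2 1 12 0 0 0;1 0 0 10 0 0 0;1 0 0 2 0 0 0;1 0 0 0 0 0 0;1 0 0 0 0 0 0"

```text
time_s: 2.65
position: [0.4853, -0.0538, 0.1159]
tool_rot: [[0.985, -0.171, 0.003], [-0.171, -0.985, -0.001], [0.003, 0.0, -1.0]]
ft_force: [0.6, 0.9, 0.3]
grip_width: 0.0
```

Request:
arm_command:
  rows: "1 0 0 1 0 0 0;1 0 0 1 0 0 0;1 0 0 0 0 0 0"

```text
time_s: 2.9
position: [0.4847, -0.0535, 0.1126]
tool_rot: [[0.985, -0.171, 0.0], [-0.171, -0.985, -0.0], [0.0, 0.0, -1.0]]
ft_force: [0.3, -0.6, 0.3]
grip_width: -0.0001
```

Request:
arm_command:
  rows: "1 0 0 1 0 0 0;1 0 0 1 0 0 0;1 0 0 0 0 0 0"

```text
time_s: 3.15
position: [0.4846, -0.0534, 0.1101]
tool_rot: [[0.985, -0.171, -0.0], [-0.171, -0.985, 0.0], [-0.0, -0.0, -1.0]]
ft_force: [0.5, 0.1, -0.4]
grip_width: 0.0002
```

Request:
arm_command:
  rows: "1 0 0 1 0 0 0;1 0 0 1 0 0 0;1 0 0 0 0 0 0"

```text
time_s: 3.4
position: [0.4845, -0.0534, 0.1081]
tool_rot: [[0.985, -0.171, -0.0], [-0.171, -0.985, 0.0], [-0.0, -0.0, -1.0]]
ft_force: [-0.4, 0.7, -0.3]
grip_width: -0.0
```

Request:
arm_command:
  rows: "1 0 0 1 0 0 0;1 0 0 0 0 0 0"

```text
time_s: 3.57
position: [0.4846, -0.0534, 0.1072]
tool_rot: [[0.985, -0.17, -0.0], [-0.17, -0.985, 0.0], [-0.0, -0.0, -1.0]]
ft_force: [-0.2, 0.0, 0.5]
grip_width: 0.0001
```

Request:
arm_command:
  rows: "1 0 0 1 0 0 0;1 0 0 0 0 0 0"

```text
time_s: 3.73
position: [0.4846, -0.0534, 0.1064]
tool_rot: [[0.985, -0.171, 0.0], [-0.171, -0.985, -0.0], [0.0, 0.0, -1.0]]
ft_force: [-0.4, 0.1, 2.0]
grip_width: -0.0002
```

Request:
arm_command:
  rows: "1 0 0 0.7 0 0 0;1 0 0 0 0 0 0"

```text
time_s: 3.9
position: [0.4846, -0.0535, 0.1057]
tool_rot: [[0.985, -0.171, 0.0], [-0.171, -0.985, -0.0], [0.0, 0.0, -1.0]]
ft_force: [-0.9, 0.0, 3.2]
grip_width: -0.0002
```

Request:
arm_command:
  rows: "1 0 0 1 0 0 0;1 0 0 0 0 0 0"

```text
time_s: 4.07
position: [0.4846, -0.0535, 0.1046]
tool_rot: [[0.985, -0.171, 0.0], [-0.171, -0.985, -0.0], [0.0, -0.0, -1.0]]
ft_force: [-0.5, 0.4, 3.4]
grip_width: 0.0002
```

The surface sinks at about 0.5 N/mm from 2.5 N up, so this tile is the catch. I press on to the stop.

Request:
arm_command:
  rows: "1 0 0 2 0 0 0;1 0 0 2 0 0 0;1 0 0 1.5 0 0 0;1 0 0 0.5 0 0 0;1 0 0 0 0 0 0"

```text
time_s: 4.48
position: [0.4847, -0.0534, 0.099]
tool_rot: [[0.985, -0.17, 0.0], [-0.17, -0.985, -0.0], [0.0, 0.0, -1.0]]
ft_force: [-2.3, 1.3, 9.9]
grip_width: 0.0001
```

At the stop: 8 mm down and 9.9 N. I add a little more, hold for about 2 s, and look before letting go.

Request:
arm_command:
  rows: "1 0 0 0.5 0 0 0;1 0 0 0 0 0 0;1 0 0 0 0 0 0;1 0 0 0 0 0 0;1 0 0 0 0 0 0"

```text
time_s: 4.9
position: [0.4847, -0.0534, 0.0989]
tool_rot: [[0.985, -0.17, 0.001], [-0.17, -0.985, -0.0], [0.001, 0.0, -1.0]]
ft_force: [-4.9, 0.6, 15.2]
grip_width: -0.0001
```

Request:
arm_command:
  rows: "1 0 0 0 0 0 0;1 0 0 0 0 0 0;1 0 0 0 0 0 0;1 0 0 0 0 0 0;1 0 0 0 0 0 0"

```text
time_s: 5.32
position: [0.4847, -0.0535, 0.0989]
tool_rot: [[0.985, -0.17, 0.001], [-0.17, -0.985, -0.0], [0.001, 0.0, -1.0]]
ft_force: [-4.1, 0.8, 14.9]
grip_width: -0.0002
```

Request:
arm_command:
  rows: "1 0 0 0 0 0 0;1 0 0 0 0 0 0;1 0 0 0 0 0 0;1 0 0 0 0 0 0;1 0 0 0 0 0 0"

```text
time_s: 5.73
position: [0.4847, -0.0534, 0.0989]
tool_rot: [[0.985, -0.17, 0.001], [-0.17, -0.985, -0.0], [0.001, 0.0, -1.0]]
ft_force: [-4.5, 1.5, 14.9]
grip_width: 0.0002
```

Request:
arm_command:
  rows: "1 0 0 0 0 0 0;1 0 0 0 0 0 0;1 0 0 0 0 0 0;1 0 0 0 0 0 0;1 0 0 0 0 0 0"

```text
time_s: 6.15
position: [0.4847, -0.0535, 0.0989]
tool_rot: [[0.985, -0.17, 0.001], [-0.17, -0.985, -0.0], [0.001, 0.0, -1.0]]
ft_force: [-3.7, 1.0, 15.1]
grip_width: 0.0003
```

```bash
python3 - <<'E'
import cv2
from rig import eyes
a=eyes.get_image('scene')[100:320,130:350];cv2.imwrite('pics/s2.png',cv2.resize(a,(600,600),interpolation=cv2.INTER_CUBIC)[:,:,::-1])
E
```

```text
(no output)
```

View pics/s2.png

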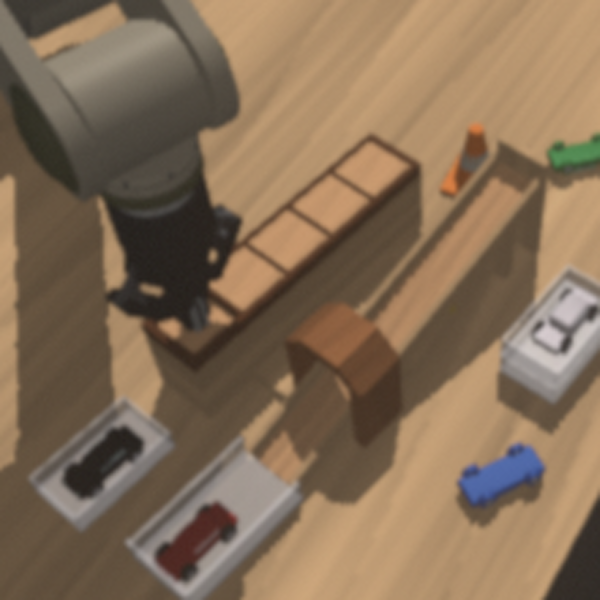

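The red car stands on its wheels in the tray at crop (197,540) and the gate is down. I let go by rising straight up.

Request:
arm_command:
  rows: "1 0 0 -3 0 0 0;1 0 0 -4 0 0 0;1 0 0 -8 0 0 0;1 0 0 -25 0 0 0;1 0 0 -30 0 0 0"

```text
time_s: 6.62
position: [0.4838, -0.0532, 0.1678]
tool_rot: [[0.985, -0.171, -0.004], [-0.171, -0.985, 0.001], [-0.004, -0.001, -1.0]]
ft_force: [1.3, -0.3, 0.2]
grip_width: -0.0001
```

Request:
arm_command:
  rows: "1 0 0 -30 0 0 0;1 0 0 -15 0 0 0;1 0 0 0 0 0 0;1 0 0 0 0 0 0;1 0 0 0 0 0 0"

```text
time_s: 7.03
position: [0.4842, -0.0533, 0.2122]
tool_rot: [[0.985, -0.171, -0.002], [-0.171, -0.985, 0.001], [-0.002, -0.0, -1.0]]
ft_force: [0.1, -0.3, 0.6]
grip_width: 0.0001
```

```bash
python3 - <<'E'
import cv2,numpy as np
from rig import eyes,readout
from h import *
t=eyes.get_image('top');a=eyes.get_image('scene')[100:320,130:350]
cv2.imwrite('pics/s3.png',np.hstack([cv2.resize(a,(400,400)),cv2.resize(t[130:330,120:400],(400,400*200//280))if 0 else cv2.resize(t[90:370,120:400],(400,400))])[:,:,::-1])
cv2.imwrite('pics/top1.png',t[:,:,::-1])
h=cv2.cvtColor(t,cv2.COLOR_RGB2HSV);m=((h[...,0]<6)|(h[...,0]>174))&(h[...,1]>170)&(h[...,2]>50)
n,l,st,c=cv2.connectedComponentsWithStats(m.astype(np.uint8))
o=np.array([.5035,.0572]);
for i in range(1,n):
    if st[i,4]>40:
        p=ray('top',c[i],.02)[:2]-o; print(st[i],'launcher',p@[.9855,-.169],p@[.169,.9855])
print(readout.observe()['ft_force'],readout.observe()['position'])
E
```

```text
[357 243  29  15 213] launcher 0.11501526373182122 -0.2295365068973703
[1.17564669 0.30453864 0.16260927] [ 0.4841924  -0.05330911  0.2119579 ]
```

View pics/s3.png

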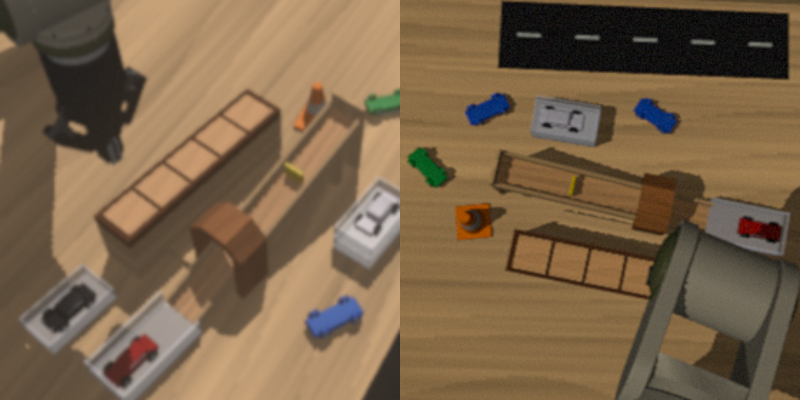

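The car is in the tray at left view (130,360). The gate is back up at (293,172), the tile is flush again, and the cone and parked cars are where they were. The arm is clear.

```bash
python3 -c "
from rig import env
env.close_job()"
```

```text
the job is handed in; nothing more can be done
```

The job is done and handed in: the red car stands on its wheels in the clear tray at the foot of the ramp.

- **Finding the catch:** the first tile I felt, the -y end one (place4), sank steadily at about 3 N, so it was the catch and I did not need to touch the other four.
- **Pressing and release:** I pressed it to its stop, 8 mm down at about 15 N, and held it for about 1.7 s. I let go only after a picture showed the car in the tray.
- **Last checks:** the car measured at launcher x +115 mm, y -230 mm, which is inside the tray. The gate was back up, and the cone and both parked cars looked unmoved by eye. The gripper was clear with about zero force, and I handed in at about 7 s. No check failed or disagreed.

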